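Clamp the glued recipe-card stand

ROBOT

A 6-joint arm with a two-finger parallel gripper is mounted at the origin on a cart in front of the work surface, level with it; the furniture and walls round the work are solid. World frame = base frame: x ahead of the robot, y to its left, z up, the work surface at z = 0. Lengths are in m, angles in degrees, forces in N, time in s.
With the tool pointing down it reaches from about 0.3 to 0.75 m from the base axis. Payload 8.5 kg.
Tool frame: the origin (TCP) lies between the finger pads; the fingertips stand 19 mm ahead of it and the grasp point (between the pads) is the TCP; z points along the fingers, y is the line along which they close (so a half turn about z gives the same grasp; the last joint's range is limited). The gripper opens to 85 mm and grips with 20 to 120 N. Pads are 22 mm wide; open, the fingers measure 114 mm over their backs; the gripper's body (76 mm by 85 mm) begins 54 mm behind the grasp point. The pads swing forward as they close: fully open they stand 13 mm farther back than shut.
Start: joints at [61.117, 21.807, 74.336, -0, 83.858, -12.336], TCP at [0.157, 0.527, 0.25] pointing down, gripper open.
Joint ranges: [-178.18, 178.18], [-50.72, 133.34], [12.68, 142.11], [-81.47, 261.47], [9.98, 163.14], [-165.26, 165.26]. Speed limits (degrees/s): [136.94, 136.94, 180, 180, 180, 180].

INTERFACE

Orientations are given as a 3x3 rotation matrix whose columns are the frame's x, y, z axes.
In Python, from rig import env, optics gives the robot as it stands.
- The arm moves only by the tool arm_command, never from a script. Its argument "commands" is one flat list of numbers, 7 for each row, row after row: the closure, from -1 (fully open) to 1 (shut), so that 0 is half open, then the shift along the tool's x, y, z as a fraction of full scale, then the turn, a rotation vector about the tool's x, y, z as a fraction of full scale. A call has 1 to 12 rows; each row is the pose to reach, as a shift and turn from the pose commanded when the call began, along the tool's axes at that moment; what a row does not reach only later rows make up. Full scale, the value 1, is 500 mm for a shift and 120 degrees for a turn. A row lasts 1/12 s, in which the tool goes at most 41.7 mm and 7.16 degrees, less where a joint would pass 70% of its speed; a pose out of reach is approached as far as the arm can. A call with a number of a shift or a turn outside -1 to 1 is refused whole. A call with a gripper value outside its range is refused whole. The fingers move at their own pace and stop on an object; "newtons" is the grip in N (left out, the last holds). Time passes only in rows, so rows that repeat a pose let the fingers close. It gives the time, the measured TCP pose, the force, the opening and the grip force at its end, in the units of the state.
- env.observe(): the state, without advancing time (a new reading comes with each control period).
- optics.get_image(name): name is "scene" or "top" or "wrist"; returns a dict with "image" (480x640x3 uint8, red, green, blue), "intrinsics" (3x3 intrinsics, pixels), "origin" and "orientation" of the camera in the world; the wrist camera has in their place "tool_from_camera" (4x4, takes a point from camera to tool coordinates, whose origin is the TCP and whose axes are the flange's). Camera axes: x right, y down, z forward; pixel columns grow to the right and rows downward; lengths in m; the calibration is good to about 2 mm. A picture is of the moment at which its call begins: read the wrist's pose just before it. There is no depth.
- env.close_job(): hands the job in; it is judged then, once.
The state is a dict: "time_s": time; "q": joint angles; "qvel": joint speeds; "joint_efforts": joint torques, N m; "position": TCP position; "tool_rot": TCP orientation; "ft_force": force on the tool from outside, world axes, zero at the start; "wrist_torque": the same for the moment, N m; "grip_width": finger opening in m; "gripper_force": force on a finger pad.
Only numpy, scipy, OpenCV 4.12 (cv2) and the standard library are available. Lean on these libraries where they do the work, as an engineer would, in place of code of your own. Each camera call takes 0.05 s, during which the arm holds its last target. There are 200 camera calls.

TASK

A split wooden recipe-card stand is being glued in the trigger clamp. Lift away the spice jar that stands in the clamp's jaws and stand it upright on the round trivet, then pump the trigger against the handle until the jaw has pushed the two wooden halves together against the clamp's end stop and the pressure ring reads green (white ring gone, red ring still outside); never crush it into the red. Finish while still gripping handle and trigger together so that the pressure stays in the green, and leave the other jars and the timer where they are.

Things in the scene. Friction and masses are not known exactly. Their poses are not given: they have to be found in the camera images.
- clamp: Trigger clamp on a grey plate 290x90x10 mm, fixed. Origin on the worktop; +x level along the rod from handle to end stop (the way the jaw advances; roughly world -y), +z up. Along x: plate -130 to 160 mm, rod tail from -168, handle, trigger between dark cheeks (-105 to -55, 34 wide, 90 high), jaw, open throat, side rails (60 to 136, 20 high, 64 apart), end stop. Plate top is 10 mm up.
- handle: Fixed black upright handle of the clamp: 15 mm thick (clamp x -120 to -105 mm), 26 mm wide, top 154 mm up. Its frame is the clamp's frame (same origin and axes).
- squeeze_point (a point): Fixed point midway between the handle's rear and the resting trigger's front, 131 mm up, clamp x = -90 mm, axes as the clamp: 60 mm over both at rest (30 each way), 40 squeezed. Grip from above, fingers closing along clamp x, nothing in their way down to 92 mm. Only the trigger gives: with fingers that move equally, shift the hand back (-x) by half the closing to keep touching the handle.
- trigger_grip (a point): Centre of the orange round bar at the top of the trigger: 16 mm thick, 30 mm long across the clamp, about 131 mm up. It moves back (-x) up to 20 mm when squeezed.
- trigger (a joint): Trigger angle, rad: 0 at rest (spring-returned, 2 to 3 N at the bar), 0.4 at its stop; bar 50 mm from the pivot. A squeeze drives the rod 0.7 mm per mm at the bar (20 mm: up to 14 mm) by a pawl on 4 mm teeth; let fully out, the pawl clicks back and the rod stays, so a full pump gains 8 to 14 mm, mostly 12. Force at the bar: about 0.7 x (jaw force + 3 N) + return spring.
- jaw (a joint): How far the ratchet rod has come forward, in m: starts 0 to 0.014, limit 0.097. A light brake of about 3 N holds it with the trigger out: it does not hold clamping pressure, so the pressure falls to 0.002 or less when the trigger is let go.
- pressure (a joint): How far the spring pad is pressed back into the dark collar on the rod, m: 0 none, 1.5 N a mm, stop 0.016. Rings on the stem: white next to the collar (gone into it at 0.004), then green (0.004 to 0.010), then red next to the pad (goes in from 0.010). Green, 6 to 15 N, is right; beyond 0.0125 the work is crushed.
- jaw_face (a point): Centre of the front face of the jaw pad (orange with black rubber, 44 mm wide, 30 mm high), 26 mm up; axes as the clamp.
- anvil_face (a point): Centre of the inner face of the fixed end stop, 24 mm up, at clamp x = +136 mm; axes as the clamp. The work is 68 mm long when closed up, so the jaw face then stands 68 mm before this point.
- half_a: Half of the wooden stand nearest the jaw, plain block 34 mm along the clamp, 60 mm across, 28 mm high, loose on the plate between the rails. Origin at the centre of its underside, axes as the clamp.
- half_b: The other half, of the same size, with a slot across its top, near the end stop; a gap of 2 to 9 mm to half_a at the start. Origin at the centre of its underside, axes as the clamp.
- jar: Clear round spice jar with a dark brown cap and a dark green label, 41 mm across, 105 mm high, about 0.11 kg (cap from 84 mm up); stands upright on the clamp plate in the throat between jaw and half_a. Origin at the centre of its underside, z up.
- trivet: Round patterned trivet, 114 mm across, 9 mm thick, fixed flat on the cold hob (whose glass is 5 mm above the worktop). Origin at the centre of its underside.
- jar_b: Bystander: another spice jar of the same size with a blue label, standing behind the clamp. Origin at the centre of its underside.
- egg_timer: Bystander: red and white dome timer, 61 mm across, 60 mm high, standing on the hob. Origin at the centre of its underside.
There are look-alikes about, which are no part of the job. What is shaped like the half_b but purple is not meant.

How it is judged:
By the outcome, as a careful person would: the job done as asked, in the order asked, and still so for the second after the job is handed in, while the arm keeps its last pose, push and grip.
It also fails if it takes over 72 s, if anything falls off the work surface, if the arm or the gripper's body presses on something with over 40 N, if the wrist force passes 120 N, or if a joint passes its speed limit or range.

## Working session

There is one attempt and no reset: what is moved stays moved. The work goes in short steps, Python scripts to look and compute and a tool call to move; the robot and the scene stay as the last step left them, time stands still between calls to the robot, and variables do not carry over. Pictures are saved under pics/ and viewed, at most 10 in all, crops included, and the job is handed in when it is done.

Besides the shell and the picture viewer there is one more tool, called after "Call:" in YAML: its name, and indented under it one key for each argument. arm_command: Moves the arm, as the interface text tells. Shift numbers are shares of 500 mm and turn numbers shares of 120 degrees, none past 1 either way. Its arguments: {"type":"object","properties":{"commands":{"type":"array","items":{"type":"number"}},"newtons":{"type":"number"}},"required":["commands"]}

```bash
mkdir -p pics; cat > h.py <<'E'
from rig import env, optics
import numpy as np, cv2
def ray(d,px):
    K=np.array(d["intrinsics"]);v=np.linalg.solve(K,[px[0],px[1],1.]);
    if "origin" in d: return np.array(d["origin"]),np.array(d["orientation"])@v
    T=np.array(d["tool_from_camera"]);s=d["state"];R=np.array(s["tool_rot"])
    return np.array(s["position"])+R@T[:3,3],R@T[:3,:3]@v
def onz(d,px,z):
    o,v=ray(d,px);return o+v*(z-o[2])/v[2]
def get(n,save=None):
    s=env.observe();d=optics.get_image(n);d["state"]=s
    if save: cv2.imwrite("pics/"+save,d["image"][:,:,::-1])
    return d
E
python3 - <<'E'
from h import *
for n in("scene","top"):
    d=get(n,n+"1.png");print(n,d["origin"],np.round(d["orientation"],3).tolist(),d["intrinsics"])
s=env.observe();print(s)
E
```

```text
scene [-0.30371494 -0.48443899  1.12339131] [[0.556, -0.57, 0.604], [-0.831, -0.39, 0.397], [0.009, -0.723, -0.691]] [[609.19040652   0.         325.08956711]
 [  0.         609.19040652 240.2411584 ]
 [  0.           0.           1.        ]]
top [0.33815023 0.08893183 1.1809253 ] [[0.029, -0.977, 0.212], [-1.0, -0.029, 0.003], [0.003, -0.212, -0.977]] [[535.01173229   0.         318.12389842]
 [  0.         535.01173229 242.32532794]
 [  0.           0.           1.        ]]
{'time_s': 0.1, 'q': array([ 6.11163006e+01,  2.18395239e+01,  7.43798963e+01,  1.79233486e-03,
        8.38570963e+01, -1.23356273e+01]), 'qvel': array([ 0.06197619, -0.09294018, -0.17784479, -0.06149641,  0.04244162,
       -0.07200069]), 'joint_efforts': array([ 4.67555132e-03, -4.49217939e+01, -2.31657028e+01, -8.81611345e-05,
        3.66455497e-03,  1.97108659e-05]), 'position': array([0.15652996, 0.5270141 , 0.24975409]), 'tool_rot': array([[-9.58580038e-01,  2.84822502e-01, -6.72306360e-04],
       [ 2.84823121e-01,  9.58579395e-01, -1.15431020e-03],
       [ 3.15685505e-04, -1.29798711e-03, -9.99999108e-01]]), 'ft_force': array([ 0.31198065, -0.21024694, -0.37792724]), 'wrist_torque': array([ 0.02513411,  0.00577112, -0.05314544]), 'gripper_force': 0.0, 'grip_width': 0.08556714401960532}
```

View pics/top1.png

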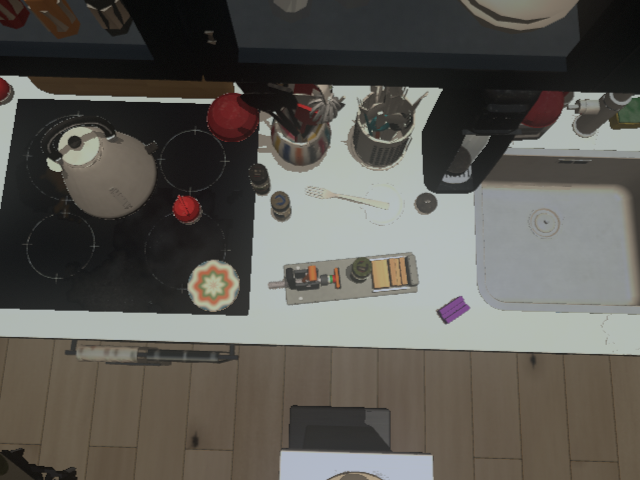

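View pics/scene1.png

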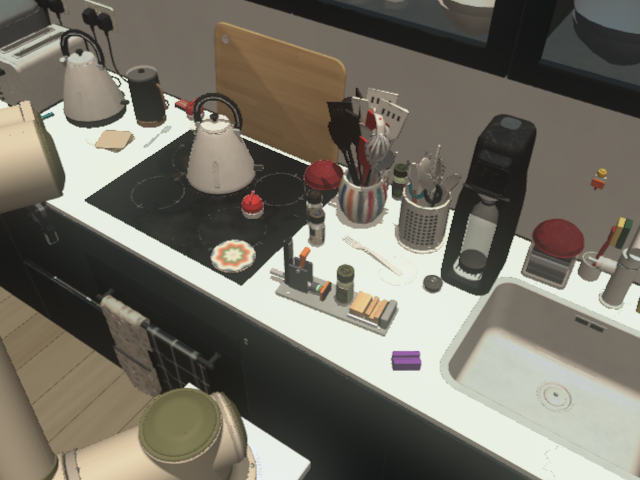

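The top view shows the clamp at about (285–417, 252–304), the jar cap at (361,268), the trivet at (213,286), the timer at (186,208) and the purple look-alike at (453,309). In the scene view the clamp's handle is at (290,255), the jar cap at (345,270) and the trivet at (233,256).

```bash
python3 - <<'E'
from h import *
d=get("top");im=d["image"]
c=cv2.resize(im[235:320,260:430],None,fx=4.7,fy=4.7,interpolation=cv2.INTER_CUBIC);cv2.imwrite("pics/c1.png",c[:,:,::-1])
# plate: grey convex hull within window
w=im[240:315,265:430].astype(int)
m=((w.max(2)<205)).astype(np.uint8)
cs,_=cv2.findContours(m,0,2);k=max(cs,key=cv2.contourArea)+[265,240]
r=cv2.minAreaRect(k);b=cv2.boxPoints(r);print(r)
for p in b: print(p,onz(d,p,.01).round(4))
hsv=cv2.cvtColor(im,cv2.COLOR_RGB2HSV)
m=np.zeros(im.shape[:2],np.uint8);m[255:318,180:247]=(im[255:318,180:247].max(2)>90)
cs,_=cv2.findContours(m,0,2);k=max(cs,key=cv2.contourArea);e=cv2.fitEllipse(k);print("trivet",e,onz(d,e[0],.014))
print("jar cap",onz(d,(361,268),.115))
print("orange bar",onz(d,(313,274),.131))
E
```

```text
((346.99993896484375, 277.0), (163.99996948242188, 73.99998474121094), -0.0)
[264.99994 314.     ] [0.4298 0.2038 0.01  ]
[264.99994 240.     ] [0.5945 0.2121 0.01  ]
[428.99994 240.     ] [ 0.6054 -0.1556  0.01  ]
[428.99994 314.     ] [ 0.4402 -0.1531  0.01  ]
trivet ((213.38958740234375, 285.324951171875), (49.985809326171875, 51.629905700683594), 57.495853424072266) [0.4885912  0.31961624 0.014     ]
jar cap [0.51945449 0.00450812 0.115     ]
orange bar [0.50186977 0.10078178 0.131     ]
```

View pics/c1.png

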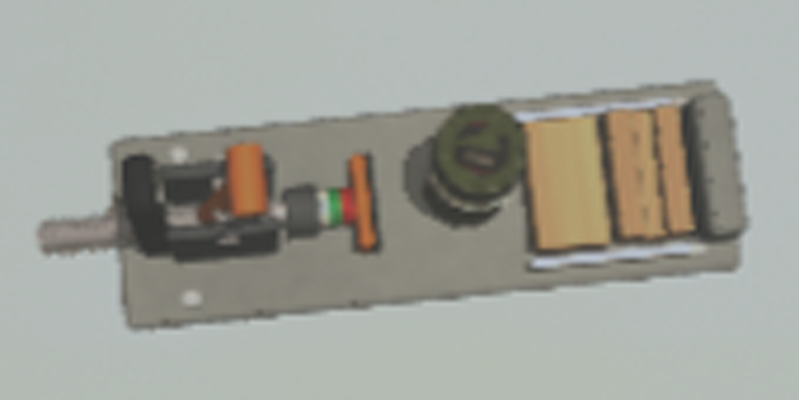

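The crop shows the plate corners at (112,142), (130,328), (742,268) and (715,82), the trigger bar at (246,180) and the jar cap at (477,142), about midway between the jaw (x 365) and half_a (x 528).

```bash
cat >> h.py <<'E'
def rel(s,p,R=None,close=0):
    "move numbers: shift to p, rotvec to R, in tool axes"
    T=np.array(s["tool_rot"]);sh=T.T@(np.array(p)-s["position"])/.5
    rv=cv2.Rodrigues(T.T@(T if R is None else R))[0].ravel()*180/np.pi/120
    return sh.round(4),rv.round(4)
E
python3 - <<'E'
from h import *
d=get("top")
f=lambda x,y:(x/4.7+260-.4,y/4.7+235-.4)
P=[onz(d,f(*p),.01)for p in[(112,142),(130,328),(742,268),(715,82)]]
print(np.round(P,4),[np.linalg.norm(P[i]-P[(i+1)%4])for i in range(4)])
ax=(P[3]+P[2]-P[0]-P[1]);ax/=np.linalg.norm(ax);c=sum(P)/4;o=c-ax*.015;o[2]=0
print("ax",ax,"yaw",np.degrees(np.arctan2(ax[1],ax[0])),"origin",o)
Y=np.cross([0,0,1],ax)
for n,p,z in[("bar",(246,180),.139),("cap",(477,142),.115),("handletop",(140,205),.154),("trivet",None,0)]:
    q=onz(d,f(*p),z) if p else np.array([.4886,.3196,.014])
    print(n,q.round(4),"clamp",((q-o)@ax).round(4),((q-o)@Y).round(4))
print("squeeze",o-.09*ax)
E
```

```text
[[ 0.5394  0.1684  0.01  ]
 [ 0.452   0.1563  0.01  ]
 [ 0.4884 -0.1285  0.01  ]
 [ 0.5767 -0.1166  0.01  ]] [np.float64(0.08817584033221881), np.float64(0.28705712224183305), np.float64(0.08910859712931855), np.float64(0.28739140033383526)]
ax [ 0.12831664 -0.99173325  0.        ] yaw -82.62767192944544 origin [0.5122217  0.03476871 0.        ]
bar [0.5028 0.1028 0.139 ] clamp -0.0687 -0.0007
cap [0.526  0.0044 0.115 ] clamp 0.0319 0.0098
handletop [0.4887 0.146  0.154 ] clamp -0.1133 -0.0091
trivet [0.4886 0.3196 0.014 ] clamp -0.2855 0.0131
squeeze [0.5006732 0.1240247 0.       ]
```

```bash
python3 - <<'E'
from h import *
s=env.observe()
ax=np.array([.1283,-.9917,0]);Y=np.array([.9917,.1283,0]);R=np.c_[np.cross(Y,[0,0,-1]),Y,[0,0,-1]]
print(rel(s,[.51,.005,.25],R))
E
```

```text
(array([-9.750e-01, -7.996e-01,  4.000e-04]), array([-4.000e-04,  2.000e-04,  5.507e-01]))
```

Call:
arm_command:
  commands: [-1, -0.975, -0.8, 0, 0, 0, 0.55, -1, -0.975, -0.8, 0, 0, 0, 0.55, -1, -0.975, -0.8, 0, 0, 0, 0.55, -1, -0.975, -0.8, 0, 0, 0, 0.55, -1, -0.975, -0.8, 0, 0, 0, 0.55, -1, -0.975, -0.8, 0, 0, 0, 0.55, -1, -0.975, -0.8, 0, 0, 0, 0.55, -1, -0.975, -0.8, 0, 0, 0, 0.55, -1, -0.975, -0.8, 0, 0, 0, 0.55, -1, -0.975, -0.8, 0, 0, 0, 0.55, -1, -0.975, -0.8, 0, 0, 0, 0.55, -1, -0.975, -0.8, 0, 0, 0, 0.55]

```text
time_s: 1.2
position: [0.4375, 0.1111, 0.2504]
tool_rot: [[-0.129, 0.992, 0.0], [0.992, 0.129, 0.0], [0.0, 0.0, -1.0]]
ft_force: [1.0, 0.6, 0.6]
grip_width: 0.0851
gripper_force: 0.0
```

```bash
python3 - <<'E'
from h import *
s=env.observe()
ax=np.array([.1283,-.9917,0]);Y=np.array([.9917,.1283,0]);R=np.c_[np.cross(Y,[0,0,-1]),Y,[0,0,-1]]
print(s["time_s"],s["position"],s["q"],rel(s,[.51,.005,.25],R))
E
```

```text
1.2 [0.4375112  0.11108123 0.25042477] [-8.45557599e-01  1.18653093e+01  8.89153917e+01  6.25810350e-03
  7.92077745e+01 -8.27738669e+00] (array([-0.2291,  0.1163,  0.0009]), array([ 0.0001, -0.    ,  0.0005]))
```

Call:
arm_command:
  commands: [-1, -0.229, 0.12, 0, 0, 0, 0, -1, -0.229, 0.12, 0, 0, 0, 0, -1, -0.229, 0.12, 0, 0, 0, 0, -1, -0.229, 0.12, 0, 0, 0, 0, -1, -0.229, 0.12, 0, 0, 0, 0, -1, -0.229, 0.12, 0, 0, 0, 0]

```text
time_s: 1.7
position: [0.5108, 0.0076, 0.25]
tool_rot: [[-0.129, 0.992, -0.001], [0.992, 0.129, 0.001], [0.001, -0.001, -1.0]]
ft_force: [0.3, -0.1, 0.4]
grip_width: 0.085
gripper_force: 0.0
```

```bash
python3 - <<'E'
from h import *
s=env.observe();print(s["time_s"],s["position"],s["ft_force"])
d=get("wrist","w1.png");print(np.round(d["tool_from_camera"],3).tolist(),d["intrinsics"])
E
```

```text
1.7 [0.51077058 0.00762474 0.24999781] [ 0.25447878 -0.05906455  0.3774663 ]
[[-0.001, -0.957, -0.291, 0.075], [1.0, -0.001, -0.001, 0.001], [0.0, -0.291, 0.957, -0.123], [0.0, 0.0, 0.0, 1.0]] [[408.97298136   0.         315.94016545]
 [  0.         408.97298136 233.12842688]
 [  0.           0.           1.        ]]
```

View pics/w1.png

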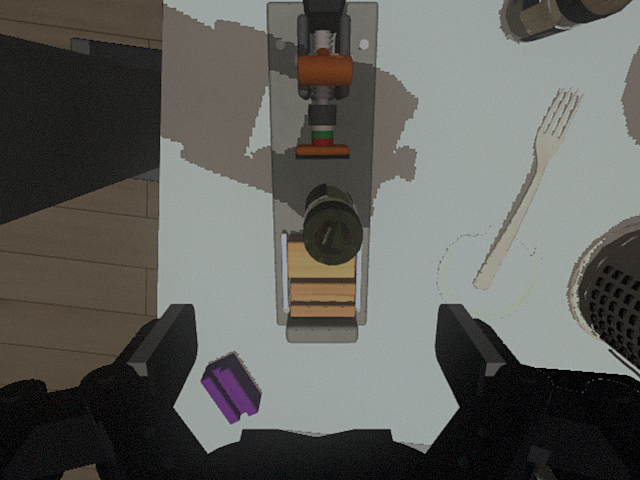

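The wrist view shows the jar cap's top at (333,234), the trigger bar at (325,69), the jaw pad's orange edge at (322,151) and the plate's end corners at (276,325) and (366,325).

```bash
python3 - <<'E'
from h import *
d=get("wrist")
o=np.array([.5122,.0348,0]);ax=np.array([.1283,-.9917,0]);Y=np.array([.9917,.1283,0])
for n,p,z in[("cap",(333,234),.115),("capL",(304,234),.115),("capR",(362,234),.115),("bar",(325,69),.137),("barL",(298,69),.131),("barR",(352,69),.131),("jawtop",(322,147),.041),("endL",(276,325),.01),("endR",(366,325),.01),("halfa near",(322,236),.038),("slot",(322,297),.038)]:
    q=onz(d,p,z);print(n,q.round(4),"clamp",((q-o)@ax).round(4),((q-o)@Y).round(4))
s=d["state"];R=np.c_[np.cross(Y,[0,0,-1]),Y,[0,0,-1]]
q=onz(d,(333,234),.115);print(rel(s,[q[0],q[1],.085],R))
E
```

```text
cap [0.5227 0.0054 0.115 ] clamp 0.0305 0.0067
capL [0.5037 0.0029 0.115 ] clamp 0.0305 -0.0125
capR [0.5417 0.0079 0.115 ] clamp 0.0305 0.0258
bar [0.5036 0.1033 0.137 ] clamp -0.069 0.0002
barL [0.4889 0.1019 0.131 ] clamp -0.0695 -0.0145
barR [0.5184 0.1057 0.131 ] clamp -0.0695 0.0152
jawtop [0.5098 0.054  0.041 ] clamp -0.0194 0.0001
endL [ 0.4884 -0.1271  0.01  ] clamp 0.1575 -0.0443
endR [ 0.5773 -0.1155  0.01  ] clamp 0.1574 0.0453
halfa near [ 0.5199 -0.0205  0.038 ] clamp 0.0559 0.0006
slot [ 0.5276 -0.0775  0.038 ] clamp 0.1133 0.0009
(array([-0.0089,  0.0237,  0.3305]), array([-0.0003, -0.0002,  0.001 ]))
```

Call:
arm_command:
  commands: [-1, -0.009, 0.024, 0.15, 0, 0, 0, -1, -0.009, 0.024, 0.25, 0, 0, 0, -1, -0.009, 0.024, 0.32, 0, 0, 0, -1, -0.009, 0.024, 0.35, 0, 0, 0, -1, -0.009, 0.024, 0.35, 0, 0, 0, -1, -0.009, 0.024, 0.35, 0, 0, 0, 0.2, -0.009, 0.024, 0.35, 0, 0, 0, 0.2, -0.009, 0.024, 0.35, 0, 0, 0, 0.2, -0.009, 0.024, 0.35, 0, 0, 0, 0.2, -0.009, 0.024, 0.35, 0, 0, 0, 0.2, -0.009, 0.024, 0.35, 0, 0, 0, 0.2, -0.009, 0.024, 0.35, 0, 0, 0]
  newtons: 30

```text
time_s: 2.8
position: [0.5244, 0.0043, 0.0773]
tool_rot: [[-0.13, 0.992, 0.003], [0.992, 0.13, -0.001], [-0.001, 0.003, -1.0]]
ft_force: [-1.5, 0.3, 8.6]
grip_width: 0.04
gripper_force: 28.8
```

Call:
arm_command:
  commands: [1, 0, 0, -0.04, 0, 0, 0, 1, 0, 0, -0.1, 0, 0, 0, 1, 0, 0, -0.18, 0, 0, 0, 1, 0, 0, -0.26, 0, 0, 0, 1, 0, 0, -0.34, 0, 0, 0, 1, 0, 0, -0.38, 0, 0, 0, 1, 0, 0, -0.38, 0, 0, 0]

```text
time_s: 3.38
position: [0.5248, 0.0043, 0.2712]
tool_rot: [[-0.13, 0.991, 0.011], [0.992, 0.13, -0.002], [-0.004, 0.01, -1.0]]
ft_force: [0.9, 0.0, -0.7]
grip_width: 0.0402
gripper_force: 30.2
```

```bash
python3 - <<'E'
from h import *
s=env.observe();Y=np.array([.9917,.1283,0]);R=np.c_[np.cross(Y,[0,0,-1]),Y,[0,0,-1]]
print(s["position"],s["grip_width"],s["ft_force"],rel(s,[.4886,.3196,.25],R))
d=get("wrist","w2.png")
E
```

```text
[0.52481445 0.00426597 0.2711965 ] 0.040195181333433326 [ 0.87447712  0.02173466 -0.74118753] (array([0.6349, 0.0097, 0.0402]), array([0.0049, 0.0018, 0.0007]))
```

View pics/w2.png

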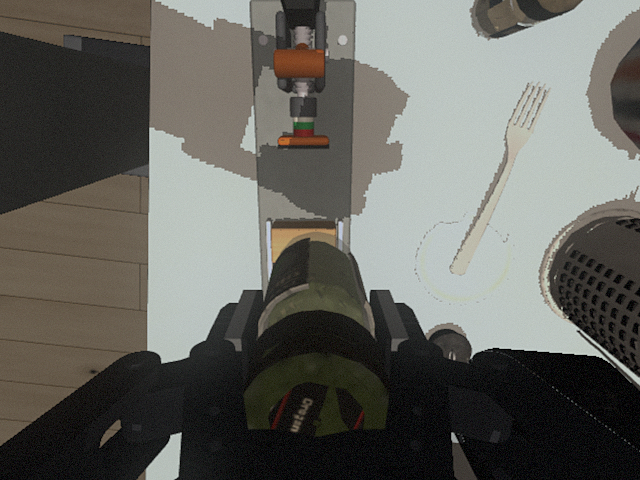

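The jar is held upright between the pads (cap at (315,390), base near (310,260)) and the throat is empty. Next: carry it to the trivet.

Call:
arm_command:
  commands: [1, 0.06, 0.01, 0, 0, 0, 0, 1, 0.13, 0.01, 0, 0, 0, 0, 1, 0.21, 0.01, 0, 0, 0, 0, 1, 0.29, 0.01, 0, 0, 0, 0, 1, 0.37, 0.01, 0, 0, 0, 0, 1, 0.45, 0.01, 0, 0, 0, 0, 1, 0.53, 0.01, 0, 0, 0, 0, 1, 0.59, 0.01, 0, 0.005, 0, 0, 1, 0.635, 0.01, 0, 0.005, 0, 0, 1, 0.635, 0.01, 0.02, 0.005, 0, 0, 1, 0.635, 0.01, 0.04, 0.005, 0, 0, 1, 0.635, 0.01, 0.04, 0.005, 0, 0]

```text
time_s: 4.43
position: [0.4865, 0.3189, 0.2419]
tool_rot: [[-0.129, 0.991, -0.016], [0.992, 0.129, -0.004], [-0.002, -0.016, -1.0]]
ft_force: [-0.5, -0.5, -0.8]
grip_width: 0.04
gripper_force: 30.2
```

```bash
python3 - <<'E'
from h import *
s=env.observe();Y=np.array([.9917,.1283,0]);R=np.c_[np.cross(Y,[0,0,-1]),Y,[0,0,-1]]
print(s["position"],s["grip_width"],s["ft_force"],s["q"],rel(s,[.4886,.3196,.085],R))
E
```

```text
[0.48646464 0.31887876 0.24190259] 0.03997090360288434 [-0.4568795  -0.47767801 -0.84047766] [21.53781129 25.72482656 69.34501392  0.12637083 85.8648968  14.09011889] (array([0.0015, 0.0096, 0.3137]), array([-0.0078,  0.0009,  0.0005]))
```

Call:
arm_command:
  commands: [1, 0.001, 0.006, 0.08, -0.006, 0, 0, 1, 0.001, 0.006, 0.16, -0.006, 0, 0, 1, 0.001, 0.006, 0.23, -0.006, 0, 0, 1, 0.001, 0.006, 0.27, -0.006, 0, 0, 1, 0.001, 0.006, 0.29, -0.006, 0, 0, 1, 0.001, 0.006, 0.3, -0.006, 0, 0, 1, 0.001, 0.006, 0.305, -0.006, 0, 0, 1, 0.001, 0.006, 0.305, -0.006, 0, 0]

```text
time_s: 5.1
position: [0.4894, 0.3204, 0.0936]
tool_rot: [[-0.129, 0.992, 0.003], [0.992, 0.129, 0.001], [0.0, 0.004, -1.0]]
ft_force: [0.0, -0.3, -0.4]
grip_width: 0.0401
gripper_force: 30.3
```

```bash
python3 - <<'E'
from h import *
s=env.observe();Y=np.array([.9917,.1283,0]);R=np.c_[np.cross(Y,[0,0,-1]),Y,[0,0,-1]]
print(s["position"],s["grip_width"],s["ft_force"],rel(s,[.4886,.3196,.081],R))
E
```

```text
[0.48938249 0.32035672 0.09362229] 0.04012683449326868 [ 0.00049297 -0.32229854 -0.40985669] (array([-0.0013, -0.0018,  0.0252]), array([ 0.0017, -0.0002,  0.0004]))
```

Lower in 1 mm steps looking for contact.

Call:
arm_command:
  commands: [1, 0, 0, 0.006, 0, 0, 0, 1, 0, 0, 0.01, 0, 0, 0, 1, 0, 0, 0.014, 0, 0, 0, 1, 0, 0, 0.018, 0, 0, 0, 1, 0, 0, 0.02, 0, 0, 0, 1, 0, 0, 0.02, 0, 0, 0]

```text
time_s: 5.6
position: [0.4887, 0.3206, 0.0826]
tool_rot: [[-0.13, 0.992, 0.002], [0.992, 0.13, 0.0], [-0.0, 0.002, -1.0]]
ft_force: [-0.3, -0.3, 0.0]
grip_width: 0.0399
gripper_force: 30.3
```

Call:
arm_command:
  commands: [1, 0, 0, 0.002, 0, 0, 0, 1, 0, 0, 0.004, 0, 0, 0, 1, 0, 0, 0.004, 0, 0, 0]

```text
time_s: 5.85
position: [0.4887, 0.3206, 0.0806]
tool_rot: [[-0.13, 0.992, 0.002], [0.992, 0.13, 0.0], [-0.0, 0.002, -1.0]]
ft_force: [0.3, 0.4, -0.9]
grip_width: 0.0403
gripper_force: 30.3
```

Call:
arm_command:
  commands: [1, 0, 0, 0.002, 0, 0, 0, 1, 0, 0, 0.004, 0, 0, 0, 1, 0, 0, 0.006, 0, 0, 0, 1, 0, 0, 0.006, 0, 0, 0]

```text
time_s: 6.18
position: [0.4889, 0.3206, 0.0804]
tool_rot: [[-0.13, 0.992, 0.004], [0.992, 0.13, 0.001], [0.0, 0.004, -1.0]]
ft_force: [-6.6, -3.7, 21.4]
grip_width: 0.04
gripper_force: 32.5
```

Call:
arm_command:
  commands: [1, 0, 0, -0.004, 0, 0, 0, 1, 0, 0, -0.005, 0, 0, 0, -0.2, 0, 0, -0.005, 0, 0, 0, -0.4, 0, 0, -0.005, 0, 0, 0, -0.6, 0, 0, -0.005, 0, 0, 0, -1, 0, 0, -0.005, 0, 0, 0, -1, 0, 0, -0.005, 0, 0, 0, -1, 0, 0, -0.005, 0, 0, 0]

```text
time_s: 6.85
position: [0.4888, 0.3206, 0.0802]
tool_rot: [[-0.13, 0.992, 0.002], [0.992, 0.13, 0.0], [-0.0, 0.002, -1.0]]
ft_force: [-0.7, -0.3, 0.0]
grip_width: 0.0855
gripper_force: 0.0
```

Call:
arm_command:
  commands: [-1, 0, 0, -0.05, 0, 0, 0, -1, 0, 0, -0.12, 0, 0, 0, -1, 0, 0, -0.2, 0, 0, 0, -1, 0, 0, -0.28, 0, 0, 0, -1, 0, 0, -0.34, 0, 0, 0, -1, 0, 0, -0.34, 0, 0, 0]

```text
time_s: 7.35
position: [0.49, 0.3213, 0.2571]
tool_rot: [[-0.13, 0.991, 0.013], [0.992, 0.13, 0.005], [0.003, 0.014, -1.0]]
ft_force: [-0.2, 0.4, -0.7]
grip_width: 0.0854
gripper_force: 0.0
```

```bash
python3 - <<'E'
from h import *
s=env.observe();ax=np.array([.1283,-.9917,0]);o=np.array([.5122,.0348,0])
d=get("top");cv2.imwrite("pics/t2.png",cv2.resize(d["image"][180:330,150:430],None,fx=2.8,fy=2.8)[:,:,::-1])
print(s["position"],s["q"])
for sg in(1,-1):
    Y=sg*ax;R=np.c_[np.cross(Y,[0,0,-1]),Y,[0,0,-1]]
    p=o-.09*ax;p[2]=.25;print(p,rel(s,p,R))
E
```

```text
[0.48998981 0.321303   0.25711748] [ 2.16987337e+01  2.48817207e+01  6.82068566e+01 -3.04290366e-02
  8.61090360e+01  1.42339942e+01]
[0.500653 0.124053 0.25    ] (array([-0.394 , -0.0303,  0.0127]), array([ 0.004 , -0.0062,  0.7508]))
[0.500653 0.124053 0.25    ] (array([-0.394 , -0.0303,  0.0127]), array([ 0.0062,  0.004 , -0.7492]))
```

View pics/t2.png

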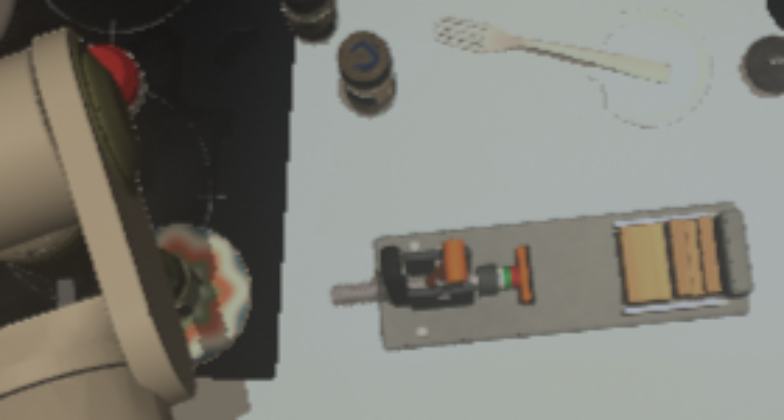

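The jar's cap is seen near the trivet centre, partly under the arm, and the throat is clear. Next: go over the squeeze point.

Call:
arm_command:
  commands: [-1, -0.394, -0.03, 0, 0, 0, -0.05, -1, -0.394, -0.03, 0, 0, 0, -0.1, -1, -0.394, -0.03, 0, 0, 0, -0.16, -1, -0.394, -0.03, 0, 0, 0, -0.22, -1, -0.394, -0.03, 0, 0, 0, -0.28, -1, -0.394, -0.03, 0, 0, 0, -0.34, -1, -0.394, -0.03, 0, 0, 0, -0.4, -1, -0.394, -0.03, 0, 0, 0, -0.46, -1, -0.394, -0.03, 0, 0, 0, -0.52, -1, -0.394, -0.03, 0, 0, 0, -0.58, -1, -0.394, -0.03, 0, 0, 0, -0.64, -1, -0.394, -0.03, 0, 0, 0, -0.7]

```text
time_s: 8.4
position: [0.4986, 0.1232, 0.2488]
tool_rot: [[-1.0, 0.014, -0.001], [0.014, 1.0, 0.0], [0.001, 0.0, -1.0]]
ft_force: [0.1, -0.2, 0.1]
grip_width: 0.0851
gripper_force: 0.0
```

```bash
cat >> h.py <<'E'
ax=np.array([.1283,-.9917,0]);o=np.array([.5122,.0348,0]);CY=np.array([.9917,.1283,0])
RS=np.c_[np.cross(-ax,[0,0,-1]),-ax,[0,0,-1]]
def C(x,z,y=0): return o+ax*x+CY*y+[0,0,z]
def toclamp(q): return np.array([(q-o)@ax,(q-o)@CY,q[2]]).round(4)
E
python3 - <<'E'
from h import *
s=env.observe();print(s["time_s"],s["q"],rel(s,C(-.09,.22),RS))
get("wrist","w3.png")
E
```

```text
8.4 [ 6.48210442e-01  1.82340077e+01  8.01343269e+01  1.42447410e-02
  8.16696511e+01 -8.85699756e+01] (array([-0.0041,  0.0017,  0.0575]), array([ 0.0001, -0.0003, -0.068 ]))
```

View pics/w3.png

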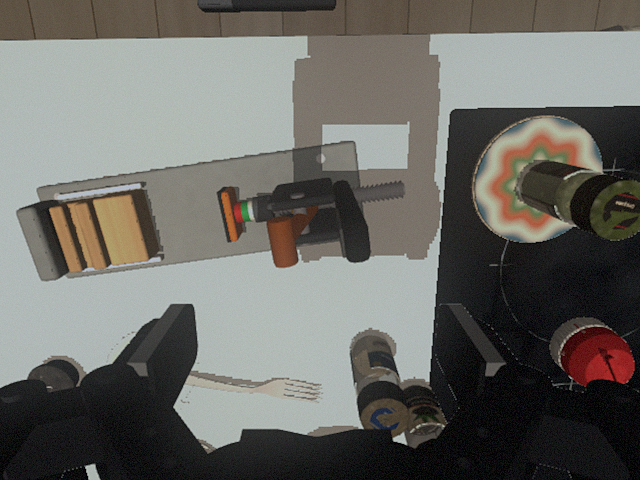

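The wrist view shows the jar upright on the trivet (base near (530,180), trivet centre (538,180)), with the handle at (352,222), the bar at (283,245) and the rings at (243,210). Next: turn the last 8° and descend.

Call:
arm_command:
  commands: [-1, -0.004, 0.002, 0.03, 0, 0, -0.04, -1, -0.004, 0.002, 0.06, 0, 0, -0.068, -1, -0.004, 0.002, 0.12, 0, 0, -0.068, -1, -0.004, 0.002, 0.18, 0, 0, -0.068, -1, -0.004, 0.002, 0.22, 0, 0, -0.068, -1, -0.004, 0.002, 0.245, 0, 0, -0.068, -0.7, -0.004, 0.002, 0.245, 0, 0, -0.068, -0.7, -0.004, 0.002, 0.245, 0, 0, -0.068, -0.7, -0.004, 0.002, 0.245, 0, 0, -0.068]
  newtons: 20

```text
time_s: 9.2
position: [0.5017, 0.1243, 0.1283]
tool_rot: [[-0.993, -0.121, 0.003], [-0.121, 0.993, 0.0], [-0.003, -0.0, -1.0]]
ft_force: [0.0, -0.9, 0.2]
grip_width: 0.0726
gripper_force: 0.0
```

```bash
python3 - <<'E'
from h import *
s=env.observe();print(s["time_s"],toclamp(s["position"]),s["grip_width"],s["ft_force"],rel(s,C(-.09,.125),RS))
get("wrist","w4.png")
E
```

```text
9.2 [-0.0901  0.001   0.1283] 0.07258411932886112 [ 0.03088292 -0.90814617  0.18318593] (array([ 0.0021, -0.0002,  0.0065]), array([-0.    ,  0.0013, -0.0034]))
```

View pics/w4.png

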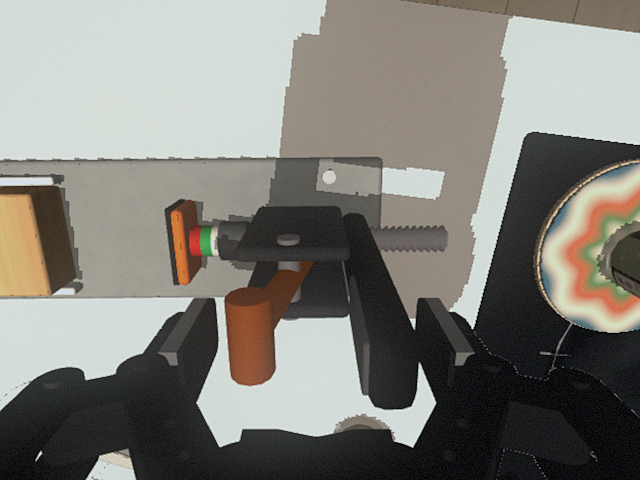

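The rings (red at 196, green at 208, white at 215, row 240), jaw pad at (182,242), bar at (250,335) and handle at (385,300) all sit between the open fingers. Try one pump.

Call:
arm_command:
  commands: [-0.3, 0, 0.012, 0.004, 0, 0, 0, 0, 0, 0.023, 0.004, 0, 0, 0, 0, 0, 0.023, 0.004, 0, 0, 0, 0, 0, 0.023, 0.004, 0, 0, 0, 0, 0, 0.023, 0.004, 0, 0, 0, 0, 0, 0.023, 0.004, 0, 0, 0]

```text
time_s: 9.75
position: [0.5009, 0.1346, 0.1272]
tool_rot: [[-0.992, -0.122, 0.005], [-0.122, 0.992, -0.003], [-0.005, -0.004, -1.0]]
ft_force: [-0.3, -10.4, 6.7]
grip_width: 0.0431
gripper_force: 5.4
```

```bash
python3 - <<'E'
from h import *
s=env.observe();print(s["time_s"],toclamp(s["position"]),s["grip_width"],s["ft_force"],s["gripper_force"])
get("wrist","w5.png")
E
```

```text
9.75 [-0.1004  0.0016  0.1272] 0.043050500460532715 [ -0.25484506 -10.37620761   6.69997159] 5.408151000738144
```

View pics/w5.png

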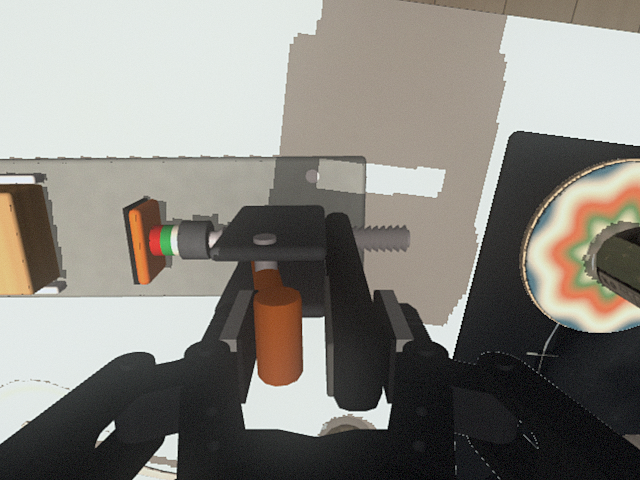

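The first pump moved the jaw forward (pad from x≈182 to x≈147), rings at red 155, green 167, white 177; all three still showing. Next I add a numerical ring reader, then pump on.

```bash
cat >> h.py <<'E'
def meas():
    s=env.observe();d=get("wrist");im=d["image"];h=cv2.cvtColor(im,cv2.COLOR_RGB2HSV).astype(int)
    r=slice(236,246);H,S,V=[np.median(h[r,:,i],0) for i in range(3)]
    sat=(S>120)&(V>60)
    cl=np.array(['.']*640);cl[sat&(H>=7)&(H<20)]='O';cl[sat&((H<5)|(H>172))]='R';cl[sat&(H>40)&(H<90)]='G';cl[(S<70)&(V>165)]='W';cl[V<60]='k'
    t="".join(cl[:240]);import itertools
    runs=[];x=0
    for k,g in itertools.groupby(t):
        n=len(list(g));
        if n>1: runs.append(f"{k}{x}-{x+n-1}")
        x+=n
    # orange pad, top edge at z=.041
    m=((h[...,1]>150)&(h[...,2]>90)&(h[...,0]>=6)&(h[...,0]<14)).astype(np.uint8);m[:195]=0;m[285:]=0;m[:,215:]=0
    xs=np.nonzero(m[200:280].sum(0)>8)[0]
    print(s["time_s"],"hand",toclamp(s["position"]),"w",round(s["grip_width"]*1e3,1),"F",s["ft_force"].round(1),"g",round(s["gripper_force"],1))
    print(" ".join(runs))
    if len(xs): print("orange",xs[0],xs[-1],"x at z.04 front/back",toclamp(onz(d,(xs[0],240),.04))[0],toclamp(onz(d,(xs[-1],240),.026))[0])
    return d
E
python3 -c "
from h import *
meas()"
```

```text
9.8 hand [-0.1004  0.0016  0.1272] w 42.7 F [ 0.3 -9.5  6.3] g 5.4
.0-9 .11-12 O13-21 .22-57 W58-126 .127-131 O132-145 R149-158 .159-160 G161-169 W171-176 .177-205 k206-207 W209-215 .216-217 k218-239
orange 129 147 x at z.04 front/back 0.0004 -0.0031
```

Call:
arm_command:
  commands: [-0.7, 0, -0.005, 0, 0, 0, 0, -0.7, 0, -0.023, 0, 0, 0, 0, -0.7, 0, -0.023, 0, 0, 0, 0, -0.7, 0, -0.023, 0, 0, 0, 0, -0.3, 0, -0.012, 0, 0, 0, 0, 0, 0, 0, 0, 0, 0, 0, 0, 0, 0, 0, 0, 0, 0, 0, 0, 0, 0, 0, 0, 0, 0, 0, 0, 0, 0, 0, 0]

```text
time_s: 10.6
position: [0.5007, 0.1346, 0.1267]
tool_rot: [[-0.992, -0.123, 0.004], [-0.123, 0.992, -0.003], [-0.004, -0.004, -1.0]]
ft_force: [-0.8, -11.3, 7.2]
grip_width: 0.0431
gripper_force: 6.4
```

```bash
python3 -c "
from h import *
meas()"
```

```text
10.6 hand [-0.1004  0.0014  0.1267] w 43.1 F [ -0.8 -11.3   7.2] g 6.4
.0-7 O8-9 .10-11 O14-21 .22-25 .27-57 W58-102 .103-104 k107-108 O109-124 R126-136 G138-147 W148-154 .155-182 k183-185 .186-187 W188-198 .199-201 W202-205 .206-208 W209-212 .213-217 k218-239
orange 106 125 x at z.04 front/back 0.0126 0.0094
```

Call:
arm_command:
  commands: [-0.7, 0, -0.005, 0, 0, 0, 0, -0.7, 0, -0.023, 0, 0, 0, 0, -0.7, 0, -0.023, 0, 0, 0, 0, -0.7, 0, -0.023, 0, 0, 0, 0, -0.3, 0, -0.012, 0, 0, 0, 0, 0, 0, 0, 0, 0, 0, 0, 0, 0, 0, 0, 0, 0, 0, 0, 0, 0, 0, 0, 0, 0, 0, 0, 0, 0, 0, 0, 0]

```text
time_s: 11.4
position: [0.5007, 0.1346, 0.1267]
tool_rot: [[-0.992, -0.123, 0.004], [-0.123, 0.992, -0.004], [-0.004, -0.004, -1.0]]
ft_force: [-1.2, -11.8, 7.7]
grip_width: 0.0428
gripper_force: 6.5
```

Call:
arm_command:
  commands: [-0.7, 0, -0.005, 0, 0, 0, 0, -0.7, 0, -0.023, 0, 0, 0, 0, -0.7, 0, -0.023, 0, 0, 0, 0, -0.7, 0, -0.023, 0, 0, 0, 0, -0.3, 0, -0.012, 0, 0, 0, 0, 0, 0, 0, 0, 0, 0, 0, 0, 0, 0, 0, 0, 0, 0, 0, 0, 0, 0, 0, 0, 0, 0, 0, 0, 0, 0, 0, 0]

```text
time_s: 12.15
position: [0.5006, 0.1346, 0.1266]
tool_rot: [[-0.992, -0.123, 0.004], [-0.123, 0.992, -0.004], [-0.004, -0.004, -1.0]]
ft_force: [0.1, -11.3, 7.3]
grip_width: 0.0424
gripper_force: 6.5
```

```bash
python3 -c "
from h import *
meas()"
```

```text
12.15 hand [-0.1005  0.0013  0.1266] w 42.4 F [  0.1 -11.3   7.3] g 6.5
.0-6 .10-11 O12-21 .22-57 W58-59 k61-63 O64-82 R83-93 G95-104 W105-110 .111-139 k140-143 W145-155 W159-162 .163-166 W167-169 .170-172 W173-176 .177-180 W181-183 .184-187 W188-191 .192-194 W195-198 .199-201 W202-205 .206-208 W209-212 .213-218 k219-239
orange 61 83 x at z.04 front/back 0.0369 0.0335
```

Call:
arm_command:
  commands: [-0.7, 0, -0.005, 0, 0, 0, 0, -0.7, 0, -0.023, 0, 0, 0, 0, -0.7, 0, -0.023, 0, 0, 0, 0, -0.7, 0, -0.023, 0, 0, 0, 0, -0.3, 0, -0.012, 0, 0, 0, 0, 0, 0, 0, 0, 0, 0, 0, 0, 0, 0, 0, 0, 0, 0, 0, 0, 0, 0, 0, 0, 0, 0, 0, 0, 0, 0, 0, 0]

```text
time_s: 12.95
position: [0.5007, 0.1346, 0.1267]
tool_rot: [[-0.992, -0.123, 0.004], [-0.123, 0.992, -0.004], [-0.004, -0.004, -1.0]]
ft_force: [-0.1, -11.5, 7.2]
grip_width: 0.043
gripper_force: 6.5
```

```bash
python3 -c "
from h import *
meas()"
```

```text
12.95 hand [-0.1004  0.0014  0.1267] w 43.0 F [ -0.1 -11.5   7.2] g 6.5
.0-6 O7-9 .10-11 O12-21 .22-29 .31-37 k38-41 O42-61 R62-72 G73-82 W84-89 .90-117 k118-122 W124-133 .134-137 W138-141 .144-145 W146-148 W152-155 W159-162 .163-165 W166-169 .170-172 W173-176 .177-180 W181-183 .184-187 W188-191 .192-194 W195-198 .199-201 W202-205 .206-208 W209-212 .213-217 k218-239
orange 38 62 x at z.04 front/back 0.0494 0.0457
```

Call:
arm_command:
  commands: [-0.7, 0, -0.005, 0, 0, 0, 0, -0.7, 0, -0.023, 0, 0, 0, 0, -0.7, 0, -0.023, 0, 0, 0, 0, -0.7, 0, -0.023, 0, 0, 0, 0, -0.3, 0, -0.012, 0, 0, 0, 0, -0.15, 0, 0, 0, 0, 0, 0, 0, 0, 0, 0, 0, 0, 0, 0, 0, 0, 0, 0, 0, 0, 0, 0, 0, 0, 0, 0, 0]

```text
time_s: 13.75
position: [0.5006, 0.1346, 0.1266]
tool_rot: [[-0.992, -0.123, 0.004], [-0.123, 0.992, -0.004], [-0.004, -0.004, -1.0]]
ft_force: [-0.4, -12.7, 7.2]
grip_width: 0.0429
gripper_force: 6.4
```

```bash
python3 -c "
from h import *
meas()"
```

```text
13.75 hand [-0.1005  0.0014  0.1266] w 42.9 F [ -0.4 -12.7   7.2] g 6.4
.0-5 O6-16 k18-19 O20-40 R41-50 G52-61 W62-67 .68-96 k97-101 .102-103 W104-112 .113-114 W117-119 .120-121 W124-127 W131-134 .137-138 W139-141 .144-145 W146-148 .149-152 W153-155 .156-159 W160-162 .163-166 W167-170 .171-173 W174-177 .178-180 W181-184 .185-187 W188-191 .192-194 W195-198 .199-201 W202-205 .206-208 W209-212 .213-218 k219-239
orange 16 40 x at z.04 front/back 0.0613 0.0584
```

Call:
arm_command:
  commands: [-0.7, 0, -0.005, 0, 0, 0, 0, -0.7, 0, -0.023, 0, 0, 0, 0, -0.7, 0, -0.023, 0, 0, 0, 0, -0.7, 0, -0.023, 0, 0, 0, 0, -0.5, 0, -0.015, 0, 0, 0, 0, -0.3, 0, -0.01, 0, 0, 0, 0, -0.2, 0, -0.007, 0, 0, 0, 0, -0.1, 0, -0.007, 0, 0, 0, 0, -0.06, 0, -0.007, 0, 0, 0, 0, -0.06, 0, -0.007, 0, 0, 0, 0, -0.06, 0, -0.007, 0, 0, 0, 0]

```text
time_s: 14.72
position: [0.501, 0.1319, 0.1263]
tool_rot: [[-0.992, -0.123, 0.004], [-0.123, 0.992, -0.001], [-0.004, -0.002, -1.0]]
ft_force: [1.0, -6.3, 4.4]
grip_width: 0.0454
gripper_force: 3.0
```

```bash
python3 -c "
from h import *
meas()"
```

```text
14.7167 hand [-0.0978  0.0013  0.1263] w 45.4 F [ 1.  -6.3  4.4] g 3.0
O0-10 k12-13 O14-34 R36-45 G47-55 .56-84 k85-89 W91-101 W105-108 W112-115 .118-119 W120-122 .123-126 W127-129 .130-133 W134-136 .137-140 W141-144 .145-147 W148-151 W155-158 W162-165 .166-168 W169-172 .173-175 W176-179 .180-183 W184-186 .187-190 W191-194 .195-197 W198-201 .202-204 W205-208 .209-211 W212-215 .216-218 W219-220 .221-223 k224-239
orange 10 34 x at z.04 front/back 0.0665 0.0638
```

White has just gone in. Squeeze about 4 mm more at the bar, with the hand resting against the handle.

Call:
arm_command:
  commands: [-0.03, 0, 0.001, 0, 0, 0, 0, 0, 0, 0.002, 0, 0, 0, 0, 0.03, 0, 0.002, 0, 0, 0, 0, 0.045, 0, 0.002, 0, 0, 0, 0, 0.045, 0, 0.002, 0, 0, 0, 0, 0.045, 0, 0.002, 0, 0, 0, 0]

```text
time_s: 15.27
position: [0.5008, 0.1335, 0.1268]
tool_rot: [[-0.992, -0.123, 0.004], [-0.123, 0.992, -0.0], [-0.004, -0.001, -1.0]]
ft_force: [-0.8, -2.2, 8.4]
grip_width: 0.041
gripper_force: 15.3
```

```bash
python3 -c "
from h import *
d=meas()
t=get('top')
a=cv2.resize(d['image'][140:340,0:400],(800,400));b=cv2.resize(t['image'][240:310,330:430],(286,200),interpolation=2)
c=np.zeros((600,800,3),np.uint8);c[:400]=a;c[400:,:286]=b;b=cv2.resize(t['image'][255:320,180:250],(215,200),interpolation=2);c[400:,300:515]=b
cv2.imwrite('pics/f1.png',c[:,:,::-1])"
```

```text
15.2667 hand [-0.0993  0.0013  0.1268] w 41.0 F [-0.8 -2.2  8.4] g 15.3
O0-1 O3-7 k9-11 O12-32 R33-42 G44-48 .49-77 k78-83 W84-86 W88-94 .95-96 W99-101 .102-103 W106-109 W113-116 W120-123 W127-130 .131-133 W134-137 .138-140 W141-144 .145-148 W149-152 .153-155 W156-159 .160-162 W163-166 .167-169 W170-173 .174-176 W177-180 .181-183 W184-187 .188-190 W191-195 .196-198 W199-202 .203-205 W206-209 .210-211 W212-216 .217-220 k221-239
orange 7 33 x at z.04 front/back 0.0668 0.063
```

View pics/f1.png

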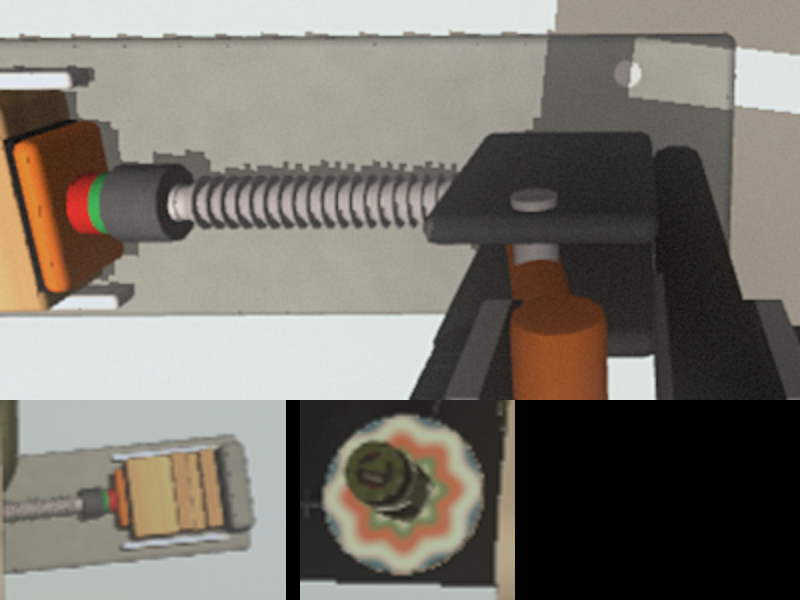

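The picture shows white gone, about half the green still out (x≈88–103) and red fully outside; the top view shows the halves closed against the stop and the jar upright on the trivet. Now a check that it holds steady.

Call:
arm_command:
  commands: [0.045, 0, 0, 0, 0, 0, 0, 0.045, 0, 0, 0, 0, 0, 0, 0.045, 0, 0, 0, 0, 0, 0, 0.045, 0, 0, 0, 0, 0, 0, 0.045, 0, 0, 0, 0, 0, 0, 0.045, 0, 0, 0, 0, 0, 0, 0.045, 0, 0, 0, 0, 0, 0, 0.045, 0, 0, 0, 0, 0, 0, 0.045, 0, 0, 0, 0, 0, 0, 0.045, 0, 0, 0, 0, 0, 0]

```text
time_s: 16.2
position: [0.5008, 0.1335, 0.1268]
tool_rot: [[-0.992, -0.123, 0.004], [-0.123, 0.992, -0.0], [-0.004, -0.001, -1.0]]
ft_force: [-1.0, -1.8, 8.5]
grip_width: 0.0415
gripper_force: 15.3
```

```bash
python3 -c "
from h import *
meas()"
```

```text
16.2 hand [-0.0994  0.0013  0.1268] w 41.5 F [-1.  -1.8  8.5] g 15.3
O0-8 k9-11 O12-32 R33-42 G44-48 .49-77 k78-83 W84-86 W88-94 .95-96 W99-102 W106-109 W113-116 W120-123 W127-130 .131-133 W134-137 .138-141 W142-144 .145-148 W149-152 .153-155 W156-159 .160-162 W163-166 .167-169 W170-173 .174-176 W177-180 .181-183 W184-187 .188-190 W191-195 .196-198 W199-202 .203-205 W206-209 .210-211 W212-216 .217-220 k221-239
orange 7 33 x at z.04 front/back 0.0668 0.063
```

Steady in mid-green. Handing in.

```bash
python3 -c "
from rig import env
print(env.close_job())"
```

```text
the job is handed in; nothing more can be done
None
```

The jar stands upright on the trivet and the two halves are closed against the end stop. The pressure ring was steady in mid-green (about 7 mm by the picture) with handle and trigger still gripped when I handed in at about 16 s; no verdict came back.

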